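# Move the raw dish to dry and clear the trimming bench

### The arm

A 7-joint arm with a two-finger parallel gripper is mounted at the origin on the work surface. World frame = base frame: x ahead of the robot, y to its left, z up, the work surface at z = 0. Lengths are in mm, angles in rad, forces in N, time in s.
With the tool pointing down it reaches from about 425 to 825 mm from the base axis. Payload 3.6 kg.
Tool frame: the origin (TCP) lies at the very end of the fingers, on their centre line; the grasp point (between the pads) lies 19 mm behind it (bot.grip_point_offset is the z of the grasp point in the tool frame, in mm); z points along the fingers, y is the line along which they close (so a half turn about z gives the same grasp; the last joint's range is limited). The gripper opens to 93 mm and grips with 3 to 60 N. Pads are 15 mm wide; open, the fingers measure 128 mm over their backs; the gripper's body (75 mm by 188 mm) begins 65 mm behind the grasp point.
Start: joints at [-1.363, 0.615, -0.013, 1.423, 0.008, 1.103, -0.04], TCP at [151.189, 632.142, 218.64] pointing down, gripper open.
Joint ranges: [-3.12, 3.12], [-0.3, 2.06], [-1.34, 1.32], [0.26, 2.42], [-1.36, 4.5], [0.01, 1.98], [-2.84, 2.84]. Speed limits (rad/s): [2.79, 2.79, 3.14, 3.14, 3.14, 3.14, 3.14].

### API

Orientations are given as a unit quaternion [w, x, y, z].
In Python, from cell import sensors, eyes, workorder, bot gives the robot as it stands.
- The arm moves only by the tool servo_tool, never from a script. Its argument "rows" is a list of rows, each a list of 7 numbers: the shift along the tool's x, y, z in m, then the turn, a rotation vector about the tool's x, y, z in degrees, then the finger opening in m, from 0 to 0.093. In form: [[dx, dy, dz, wx, wy, wz, claw], ...]. A call has 1 to 5 rows; each row shifts and turns the commanded pose from where the row before left it, along the tool's axes as they then stand; what a row does not reach is not made up. A row lasts 1/10 s, in which the tool goes at most 50 mm and 8.59 degrees, less where a joint would pass 70% of its speed; a pose out of reach is approached as far as the arm can. A call with a gripper value outside its range is refused whole. The fingers move at their own pace and stop on an object; the grip force is fixed at half the most. Time passes only in rows, so rows that do not move let the fingers close. It gives the time, the measured TCP pose, the force, the opening and the grip force at its end, in the units of the state.
- sensors.get_state(): the state, without advancing time (a new reading comes with each control period).
- eyes.get_image(name): name is "side" or "top" or "wrist"; returns a dict with "color" (420x560x3 uint8, blue, green, red), "vertical_fov" (degrees; the focal length in pixels is half the picture's height over the tangent of half this angle, whatever the lens; pixels are square), "cx", "cy" (the principal point, pixels), "rvec" (rotation vector, rad) and "tvec" (3), from world to camera coordinates, as OpenCV has them. Camera axes: x right, y down, z forward; pixel columns grow to the right and rows downward; lengths in mm; the calibration is good to about 2 mm. The wrist camera is an equidistant fisheye: a pixel r from the principal point sees the ray r / f radians off the axis. A picture is of the moment at which its call begins. There is no depth.
- workorder.sign_off(): hands the job in; it is judged then, once.
The state is a dict: "clock": time; "joint_positions": joint angles; "joint_velocities": joint speeds; "joint_torque": joint torques, N m; "tool_pos": TCP position; "eef_rot": TCP orientation; "force": force on the tool from outside, world axes, zero at the start; "wrist_torque": the same for the moment, N m; "finger_gap": opening from 0.0 (shut) to 1.0 (fully open); "finger_force": force on a finger pad.
Only numpy, scipy, OpenCV 4.12 (cv2) and the standard library are available. Lean on these libraries where they do the work, as an engineer would, in place of code of your own. Each camera call takes 0.05 s, during which the arm holds its last target. There are 200 camera calls.

### The job

Gently slide the unfired clay dish along the bench, without lifting it, until it sits wholly on the round plaster bat: raw clay cracks under more than about 12 N, so only the lightest touch. Then take the wooden scraper from its rest and with it, not with the fingers, sweep the three clay offcuts into the open side of the scrap pan until they are wholly inside. Finally stand the scraper back upright on its rest, and leave the dish on the bat and the jar, mug and spatula alone.

Things in the scene. Friction and masses are not known exactly. Their poses are not given: they have to be found in the camera images.
- dish: round open dish of raw brown clay, straight wall, 150 mm across the rim (146 at the foot), 50 mm high, wall 7 mm, inner floor 8 mm up, 0.33 to 0.5 kg; origin at the centre of its underside, z up. It cracks if the robot, the scraper, the pan or an offcut pushes it with more than 12 N (pushing it slowly along the bench takes about 4 to 7 N)
- bat: round white plaster drying bat, 200 mm across, let flush into the bench top (fixed, no step to cross); origin at its centre on the bench surface
- pan: dark steel scrap pan fixed to the bench, 260 mm (its x) by 180 mm (its y) outside, walls 45 mm high and 6 mm thick on three sides (-x, +x, -y); its +y side is fully open and its floor is level with the bench; origin at the centre of its floor
- pan_mouth (a point): middle of the pan's open edge, on the bench surface, 90 mm along the pan's +y from its origin
- scraper: wooden bench scraper standing upright: a straight board 180 mm long (its y), 30 mm thick (its x) and 45 mm high, and on top of it in the middle an upright handle 80 mm long (its y), 22 mm thick (its x), from 43 to 95 mm above the underside; 0.25 kg; origin at the centre of its underside
- scraper_grip (a point): grip point in the middle of the scraper's handle, 75 mm above its underside; pinch across the scraper's x (22 mm)
- rest: dark wooden slab fixed on the bench, 70 mm (x) by 220 mm (y), 15 mm high, on which the scraper stands lengthwise; origin at the centre of its underside, on the bench
- offcut_bar: loose offcut of the same brown clay, a plain bar 62 x 28 x 24 mm (x, y, z), about 70 g; origin at the centre of its underside
- offcut_stub: loose offcut of the same brown clay, 60 x 31 x 24 mm (x, y, z), L-shaped in plan, about 60 g; origin about the centre of its underside
- offcut_step: loose offcut of the same brown clay, 62 x 28 x 28 mm (x, y, z), half of its length only 14 mm high, about 70 g; origin at the centre of its underside
- jar: bystander: white ceramic jar with a wooden cap, 66 mm across, 110 mm high, at the far left; origin at the centre of its underside
- mug: bystander: blue mug, 80 mm across, 90 mm high, with a handle, at the far right; origin at the centre of its underside
- spatula: bystander: spatula lying on the bench at the left; origin at the centre of its underside

How it is judged (in metres and radians):
On the way, in this order (a step that is already met when the one before it is completed fails the run):
1. the dish has been slid wholly on to the bat and let go (horizontal distance between dish and bat below 0.027 m and linear speed of dish below 0.01 m/s and contact force between dish and the fingers below 0.1 N), for 0.2 s.
2. the scraper has been taken off its rest (horizontal distance between scraper and rest above 0.12 m), for 0.1 s.
3. all three offcuts lie inside the pan (x of offcut_bar in the frame of pan between -0.125 and 0.125 m and y of offcut_bar in the frame of pan between -0.09 and 0.065 m and height (world z) of each of offcut_bar, offcut_stub, offcut_step below 0.05 m and x of offcut_stub in the frame of pan between -0.125 and 0.125 m and y of offcut_stub in the frame of pan between -0.09 and 0.065 m and x of offcut_step in the frame of pan between -0.125 and 0.125 m and y of offcut_step in the frame of pan between -0.09 and 0.065 m), for 0.2 s.
4. the scraper stands on its rest again (x of scraper in the frame of rest between -0.025 and 0.025 m and y of scraper in the frame of rest between -0.06 and 0.06 m and z of scraper in the frame of rest between 0.01 and 0.022 m and angle between scraper's own z axis and vertical below 0.1 rad), for 0.2 s.
At the end, for the whole second after the job is handed in: the dish's centre is within 27 mm of the bat's centre; each offcut's centre is at least 25 mm inside the pan's open edge and between its walls, below 50 mm; the scraper stands upright (within 0.1 rad) on the rest, its centre within 25 mm across and 60 mm along; all at rest (all of step 3 and all of step 4 and horizontal distance between dish and bat below 0.027 m and linear speed of each of dish, scraper, offcut_bar, offcut_stub, offcut_step below 0.02 m/s); the robot touches nothing.
It fails at once if the dish is pushed with more than 12 N by the robot, the scraper, the pan or an offcut (contact force between dish and the fingers above 12 N or contact force between dish and the arm above 12 N or contact force between dish and scraper above 12 N or contact force between dish and pan above 12 N or contact force between dish and offcut_bar above 12 N or contact force between dish and offcut_stub above 12 N or contact force between dish and offcut_step above 12 N).
It fails at once if the dish is lifted more than 8 mm or tipped by more than 0.12 rad (height (world z) of dish above 0.008 m or angle between dish's own z axis and vertical above 0.12 rad).
It fails at once if an offcut is pushed or held with the fingers instead of the scraper (contact force between any of offcut_bar, offcut_stub, offcut_step and the fingers above 0.5 N).
It fails at once if the jar, mug or spatula is moved more than 20 mm (distance of any of jar, mug, spatula from where it was at the start of the episode above 0.02 m).
It also fails if it takes over 72 s, if anything falls off the work surface, if the arm or the gripper's body presses on something with over 40 N, if the wrist force passes 120 N, or if a joint passes its speed limit or range.

## Working session

There is one attempt and no reset: what is moved stays moved. The work goes in short steps, Python scripts to look and compute and a tool call to move; the robot and the scene stay as the last step left them, time stands still between calls to the robot, and variables do not carry over. Pictures are saved under pics/ and viewed, at most 13 in all, crops included, and the job is handed in when it is done.

Besides the shell and the picture viewer there is one more tool, called after "Call:" by a JSON object that holds its "method" and its "body". servo_tool: Moves the arm, as the interface text tells. Its arguments: {"type":"object","properties":{"rows":{"type":"array"}},"required":["rows"]}

```bash
mkdir -p pics
cat > h.py <<'E'
import numpy as np, cv2
from cell import sensors, eyes, workorder, bot
from scipy.spatial.transform import Rotation as R
def cam(n):
    d=eyes.get_image(n); d['n']=n
    d['f']=d['color'].shape[0]/2/np.tan(np.radians(d['vertical_fov'])/2)
    d['Rm']=cv2.Rodrigues(np.array(d['rvec'],float))[0]; d['t']=np.array(d['tvec'],float).ravel()
    d['C']=-d['Rm'].T@d['t']; return d
def ray(d,u,v):
    x,y=u-d['cx'],v-d['cy']
    if d['n']=='wrist':
        r=np.hypot(x,y)+1e-9; a=r/d['f']; c=np.array([x/r*np.sin(a),y/r*np.sin(a),np.cos(a)])
    else: c=np.array([x/d['f'],y/d['f'],1])
    return d['Rm'].T@c
def onz(d,u,v,z):
    r=ray(d,u,v); return d['C']+r*(z-d['C'][2])/r[2]
def proj(d,p):
    c=d['Rm']@np.array(p,float)+d['t']
    if d['n']=='wrist':
        h=np.hypot(c[0],c[1])+1e-9; a=np.arctan2(h,c[2])*d['f']; return np.array([d['cx']+a*c[0]/h,d['cy']+a*c[1]/h])
    return np.array([d['cx']+d['f']*c[0]/c[2],d['cy']+d['f']*c[1]/c[2]])
E
python3 - <<'E'
from h import *
for n in ['top','side','wrist']:
    d=cam(n); cv2.imwrite(f'pics/{n}0.png',d['color']); print(n,d['f'],d['C'],d['Rm'][2])
s=sensors.get_state();print(s)
E
```

```text
top 508.28997118881483 [ 465.64963847   49.0353365  1580.95561172] [ 0.07476911  0.01939267 -0.99701229]
side 409.9225947519786 [453.91355236 681.18352865 824.47895107] [ 0.12578058 -0.63740995 -0.76018932]
wrist 325.19226210127806 [ 78.68096498 649.13351847 382.5485064 ] [ 0.26656466 -0.06447274 -0.96165823]
{'clock': 0.15, 'joint_positions': array([-1.36250237,  0.61568722, -0.01263872,  1.42449207,  0.00809777,
        1.10341748, -0.0404233 ]), 'joint_velocities': array([-0.00027321, -0.00225889,  0.00032512, -0.00322386, -0.00215275,
       -0.00187073, -0.00038107]), 'joint_torque': array([ 8.36200652e-04, -4.59343350e+01,  2.09524934e-01, -1.65944588e+01,
       -6.10687863e-02,  1.80606631e-02,  1.66056743e-04]), 'tool_pos': array([151.05180051, 631.59240248, 217.76646354]), 'eef_rot': array([-1.13363393e-04,  1.17098876e-01,  9.93119780e-01, -9.70635114e-04]), 'force': array([0.2278627 , 0.15159575, 0.27370316]), 'wrist_torque': array([ 0.05361179, -0.02004076,  0.02590172]), 'finger_force': 0.0, 'finger_gap': 0.9975302524472048}
```

View pics/top0.png

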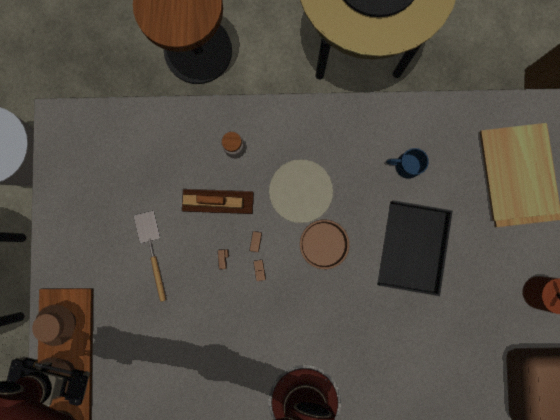

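View pics/side0.png

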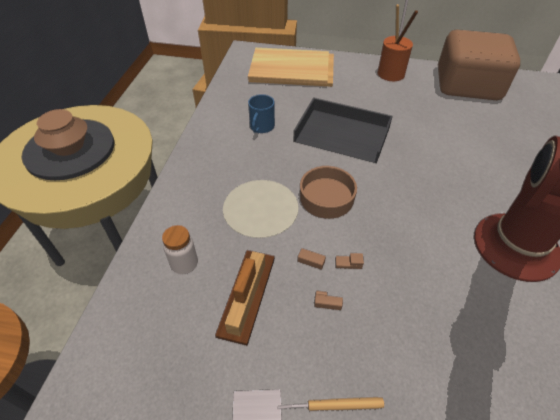

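The top view has world +x up and +y to the left:

| Object | Top view pixel |
|---|---|
| Bat | (301,191) |
| Dish | (324,244) |
| Pan | (415,248) |
| Rest and scraper | (218,202) |
| Offcuts | (255,241), (222,259), (259,270) |

In the side view the bat is at (260,208), the dish at (328,190), and the scraper at (247,290). Next I'll measure these positions.

Run:
```python
from h import *
W={'top':dict(bat=(260,150,340,230),dish=(295,215,352,275),pan=(370,195,460,300),rest=(175,180,262,222),offs=(205,228,275,290)),
'side':dict(bat=(215,175,305,240),dish=(292,160,362,222),pan=(285,95,400,165),rest=(210,240,285,345),offs=(285,240,375,315))}
def cont(m): return [c for c in cv2.findContours(m.astype(np.uint8),0,2)[0] if cv2.contourArea(c)>15]
D={n:cam(n) for n in W}
for n,d in D.items():
    im=d['color']; hsv=cv2.cvtColor(im,cv2.COLOR_BGR2HSV).astype(int)
    H,S,V=hsv[...,0],hsv[...,1],hsv[...,2]; b,g,r=[im[...,i].astype(int) for i in range(3)]
    M=dict(bat=(V>120)&(S>25),dish=(S>70)&(H<20),pan=(V<60)&(S<110),rest=(S>70)&(H<30),offs=(S>70)&(H<20))
    for k,(x0,y0,x1,y1) in W[n].items():
        m=np.zeros(V.shape,bool); m[y0:y1,x0:x1]=M[k][y0:y1,x0:x1]
        for c in cont(m):
            z={'dish':50,'offs':24,'rest':15}.get(k,0)
            h=cv2.convexHull(c); 
            P=np.array([onz(d,*p[0],z)[:2] for p in h],np.float32)
            if k in('bat','dish'):
                P=np.array([onz(d,*p[0],z)[:2] for p in h],np.float32); print(n,k,'circ',cv2.minEnclosingCircle(P),cv2.fitEllipse(P))
            else:
                q=cv2.minAreaRect(P); print(n,k,np.round(q[0],1),np.round(q[1],1),round(q[2],1), 'px',np.round(c.mean(0)[0],0))
                if k!='offs': print('   ',np.round(cv2.boxPoints(q)).tolist())
t=D['top']['color'];s=D['side']['color']
A=cv2.resize(t[170:305,170:460],None,fx=2.7,fy=2.7,interpolation=2); 
B=np.hstack([cv2.resize(s[235:350,205:385],(390,230)),cv2.resize(s[90:170,280:405],(390,230))])
o=np.zeros((600,800,3),np.uint8);o[:A.shape[0],:A.shape[1]]=A;o[368:598,:780]=B
cv2.imwrite('pics/crop.png',o)
```

```text
top bat circ ((643.282958984375, 1.4290120601654053), 98.47236633300781) ((642.8113403320312, 1.062830924987793), (194.01475524902344, 195.95199584960938), 27.8930721282959)
top dish circ ((476.0108642578125, -65.17410278320312), 74.86669921875) ((475.62188720703125, -65.24295043945312), (147.95130920410156, 148.4718475341797), 53.745628356933594)
top pan [ 461.9 -347.4] [194. 267.] 79.4 px [413. 249.]
    [[313.0, -418.0], [575.0, -467.0], [611.0, -276.0], [348.0, -228.0]]
top rest [613.1 260.7] [219.5  70.3] 87.2 px [212. 198.]
    [[573.0, 153.0], [643.0, 149.0], [654.0, 369.0], [583.0, 372.0]]
top offs [398.8 132. ] [61.3 29.2] 8.2 px [260. 271.]
top offs [435.2 242.1] [30.7 57.8] 89.8 px [224. 258.]
top offs [486.9 142.7] [28.2 60.8] 79.9 px [256. 241.]
side bat circ ((643.234375, -0.17004141211509705), 101.8453598022461) ((643.3174438476562, -0.43246889114379883), (200.21604919433594, 203.14627075195312), 13.778493881225586)
side bat circ ((543.8397827148438, -101.50188446044922), 38.27766418457031) ((541.6781616210938, -103.05020141601562), (31.260547637939453, 76.85254669189453), 8.820473670959473)
side dish circ ((474.61541748046875, -46.805458068847656), 90.87823486328125) ((475.35150146484375, -48.22163391113281), (149.99534606933594, 184.79498291015625), 2.3268914222717285)
side pan [ 466.1 -373.8] [227.4 263.6] 79.6 px [334. 117.]
    [[316.0, -462.0], [575.0, -509.0], [616.0, -286.0], [357.0, -238.0]]
side rest [612.9 262.3] [222.5  70.2] 87.1 px [244. 298.]
    [[572.0, 153.0], [642.0, 149.0], [654.0, 372.0], [584.0, 375.0]]
side offs [434.4 249. ] [58.9 37.5] 0.9 px [329. 300.]
side offs [399.4 138.6] [63.6 41.2] 10.7 px [356. 261.]
side offs [487.2 150.2] [36.7 61.4] 79.0 px [311. 258.]
```

View pics/crop.png

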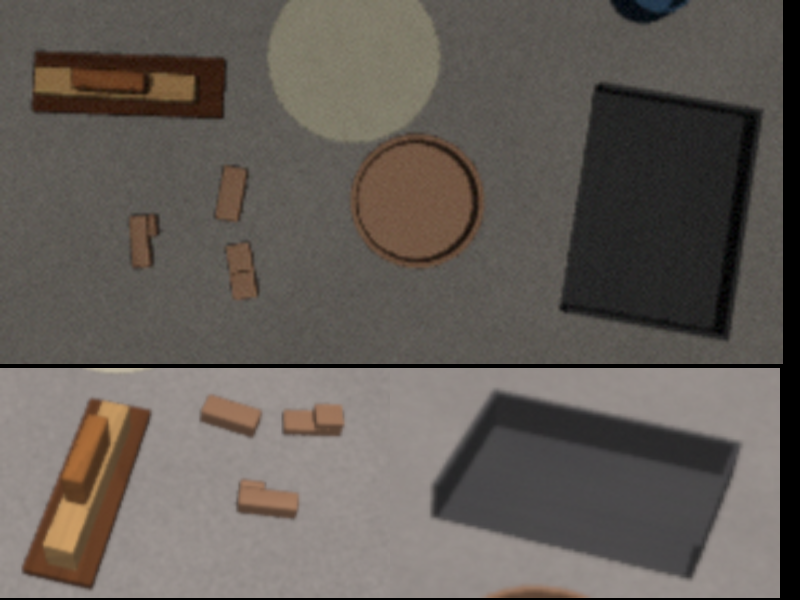

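The pan opens toward world +y, and its walls are on the far, near and -y sides. The offcuts lie at about (487,143), (399,132) and (435,243) mm. The dish is at (476,-65) and the bat at (643,0). I'll close the fingers, go above the dish, and push its far inner wall from inside, which makes it self-centring.

Call:
{"method": "servo_tool", "body": {"rows": [[-0.036,-0.031,0,0,0,0,0.0],[-0.036,-0.031,0,0,0,0,0.0],[-0.036,-0.031,0,0,0,0,0.0],[-0.036,-0.031,0,0,0,0,0.0],[-0.036,-0.031,0,0,0,0,0.0]]}}

```text
clock: 0.75
tool_pos: [291.1, 437.9, 218.7]
eef_rot: [0.0, 0.117, 0.993, 0.0]
force: [1.2, -0.4, 0.8]
finger_gap: 0.621
finger_force: 0.0
```

Call:
{"method": "servo_tool", "body": {"rows": [[-0.036,-0.031,0,0,0,0,0.0],[-0.036,-0.031,0,0,0,0,0.0],[-0.036,-0.031,0,0,0,0,0.0],[-0.036,-0.031,0,0,0,0,0.0],[-0.036,-0.031,0,0,0,0,0.0]]}}

```text
clock: 1.25
tool_pos: [430.1, 245.3, 218.9]
eef_rot: [0.0, 0.117, 0.993, 0.0]
force: [0.4, 0.7, -1.1]
finger_gap: 0.193
finger_force: 0.0
```

Call:
{"method": "servo_tool", "body": {"rows": [[-0.017,-0.042,0,0,0,0,0.0],[-0.017,-0.042,0,0,0,0,0.0],[-0.017,-0.042,0,0,0,0,0.0],[-0.017,-0.042,0,0,0,0,0.0],[-0.017,-0.042,0,0,0,0,0.0]]}}

```text
clock: 1.75
tool_pos: [463.1, 21.1, 218.9]
eef_rot: [0.0, 0.117, 0.993, 0.0]
force: [0.9, 0.1, 0.5]
finger_gap: 0.001
finger_force: 0.0
```

Call:
{"method": "servo_tool", "body": {"rows": [[-0.017,-0.042,0,0,0,0,0.0],[-0.017,-0.042,0,0,0,0,0.0],[0,0,0.02,0,0,-7,0],[0,0,0.02,0,0,-7,0],[0,0,0.02,0,0,-7,0]]}}

```text
clock: 2.25
tool_pos: [476.7, -67.2, 158.2]
eef_rot: [0.0, -0.068, 0.998, -0.0]
force: [0.3, 0.4, -0.1]
finger_gap: 0.004
finger_force: 0.0
```

Call:
{"method": "servo_tool", "body": {"rows": [[0,0,0.02,0,0,-7,0],[0,0,0.02,0,0,-7,0],[0,0,0,0,0,0,0]]}}

```text
clock: 2.55
tool_pos: [474.7, -66.7, 116.7]
eef_rot: [-0.003, -0.187, 0.982, 0.001]
force: [-0.9, 0.2, 0.6]
finger_gap: 0.007
finger_force: 0.0
```

Call:
{"method": "servo_tool", "body": {"rows": [[0,0,0.03,0,0,0,0],[0,0,0.03,0,0,0,0],[0,0,0.02,0,0,0,0],[0,0,0.015,0,0,0,0],[0,0,0,0,0,0,0]]}}

```text
clock: 3.05
tool_pos: [476.1, -66.6, 22.9]
eef_rot: [-0.001, -0.186, 0.983, 0.0]
force: [-0.2, 1.4, 0.2]
finger_gap: 0.007
finger_force: 0.0
```

Call:
{"method": "servo_tool", "body": {"rows": [[-0.015,0,0,0,0,0,0],[-0.015,0,0,0,0,0,0],[-0.008,0,0,0,0,0,0],[-0.004,0,0,0,0,0,0],[-0.002,0,0,0,0,0,0]]}}

```text
clock: 3.55
tool_pos: [517.8, -50.6, 24.3]
eef_rot: [0.0, -0.187, 0.982, -0.0]
force: [-0.3, 0.1, 0.6]
finger_gap: 0.007
finger_force: 0.0
```

Call:
{"method": "servo_tool", "body": {"rows": [[-0.001,0,0,0,0,0,0],[-0.001,0,0,0,0,0,0],[-0.001,0,0,0,0,0,0],[-0.001,0,0,0,0,0,0],[-0.001,0,0,0,0,0,0]]}}

```text
clock: 4.05
tool_pos: [522.0, -48.8, 23.6]
eef_rot: [-0.0, -0.187, 0.982, -0.0]
force: [0.5, 0.1, 0.1]
finger_gap: 0.004
finger_force: 0.0
```

Call:
{"method": "servo_tool", "body": {"rows": [[-0.001,0,0,0,0,0,0],[-0.001,0,0,0,0,0,0],[-0.001,0,0,0,0,0,0],[-0.001,0,0,0,0,0,0],[-0.001,0,0,0,0,0,0]]}}

```text
clock: 4.55
tool_pos: [526.9, -46.8, 23.6]
eef_rot: [-0.0, -0.187, 0.982, -0.0]
force: [0.3, 0.8, 0.1]
finger_gap: 0.008
finger_force: 0.0
```

Call:
{"method": "servo_tool", "body": {"rows": [[-0.001,0,0,0,0,0,0],[-0.001,0,0,0,0,0,0],[-0.001,0,0,0,0,0,0],[-0.001,0,0,0,0,0,0],[-0.001,0,0,0,0,0,0]]}}

```text
clock: 5.05
tool_pos: [530.6, -45.3, 23.5]
eef_rot: [-0.001, -0.187, 0.982, 0.0]
force: [-3.2, -1.9, 1.8]
finger_gap: 0.006
finger_force: 1.7
```

Call:
{"method": "servo_tool", "body": {"rows": [[-0.001,0,0,0,0,0,0],[-0.001,0,0,0,0,0,0],[-0.001,0,0,0,0,0,0],[-0.001,0,0,0,0,0,0],[-0.001,0,0,0,0,0,0]]}}

```text
clock: 5.55
tool_pos: [536.4, -43.0, 23.6]
eef_rot: [0.0, -0.187, 0.982, 0.0]
force: [-1.2, -0.7, 0.7]
finger_gap: 0.003
finger_force: 1.1
```

Call:
{"method": "servo_tool", "body": {"rows": [[-0.0015,0,0,0,0,0,0],[-0.0015,0,0,0,0,0,0],[-0.0015,0,0,0,0,0,0],[-0.0015,0,0,0,0,0,0],[-0.0015,0,0,0,0,0,0]]}}

```text
clock: 6.05
tool_pos: [543.3, -40.3, 23.6]
eef_rot: [0.0, -0.187, 0.982, -0.0]
force: [-1.9, 0.5, -0.9]
finger_gap: 0.006
finger_force: 0.9
```

Call:
{"method": "servo_tool", "body": {"rows": [[-0.002,0,0,0,0,0,0],[-0.002,0,0,0,0,0,0],[-0.002,0,0,0,0,0,0],[-0.002,0,0,0,0,0,0],[-0.002,0,0,0,0,0,0]]}}

```text
clock: 6.55
tool_pos: [552.5, -36.7, 23.6]
eef_rot: [-0.0, -0.187, 0.982, -0.0]
force: [-2.1, -0.5, -0.7]
finger_gap: 0.003
finger_force: 0.9
```

Call:
{"method": "servo_tool", "body": {"rows": [[-0.0025,0,0,0,0,0,0],[-0.0025,0,0,0,0,0,0],[-0.0025,0,0,0,0,0,0],[-0.0025,0,0,0,0,0,0],[-0.0025,0,0,0,0,0,0]]}}

```text
clock: 7.05
tool_pos: [564.2, -32.1, 23.6]
eef_rot: [-0.0, -0.187, 0.982, -0.0]
force: [-1.4, -0.8, -0.7]
finger_gap: 0.002
finger_force: 0.9
```

Call:
{"method": "servo_tool", "body": {"rows": [[-0.0025,0,0,0,0,0,0],[-0.0025,0,0,0,0,0,0],[-0.0025,0,0,0,0,0,0],[-0.0025,0,0,0,0,0,0],[-0.0025,0,0,0,0,0,0]]}}

```text
clock: 7.55
tool_pos: [575.8, -27.5, 23.6]
eef_rot: [-0.0, -0.187, 0.982, -0.0]
force: [-0.6, -0.6, -1.4]
finger_gap: 0.008
finger_force: 0.9
```

Call:
{"method": "servo_tool", "body": {"rows": [[-0.0025,0,0,0,0,0,0],[-0.0025,0,0,0,0,0,0],[-0.0025,0,0,0,0,0,0],[-0.0025,0,0,0,0,0,0],[-0.0025,0,0,0,0,0,0]]}}

```text
clock: 8.05
tool_pos: [587.4, -22.9, 23.6]
eef_rot: [-0.0, -0.187, 0.982, 0.0]
force: [-1.3, -1.4, -0.8]
finger_gap: 0.004
finger_force: 1.0
```

Call:
{"method": "servo_tool", "body": {"rows": [[-0.0025,0,0,0,0,0,0],[-0.0025,0,0,0,0,0,0],[-0.0025,0,0,0,0,0,0],[-0.0025,0,0,0,0,0,0],[-0.0025,0,0,0,0,0,0]]}}

```text
clock: 8.55
tool_pos: [599.0, -18.3, 23.7]
eef_rot: [-0.0, -0.187, 0.982, -0.0]
force: [-2.3, -0.3, -1.1]
finger_gap: 0.006
finger_force: 1.0
```

Call:
{"method": "servo_tool", "body": {"rows": [[-0.0025,0,0,0,0,0,0],[-0.0025,0,0,0,0,0,0],[-0.0025,0,0,0,0,0,0],[-0.0025,0,0,0,0,0,0],[-0.0025,0,0,0,0,0,0]]}}

```text
clock: 9.05
tool_pos: [610.7, -13.8, 23.6]
eef_rot: [-0.0, -0.187, 0.982, -0.0]
force: [-1.2, 0.3, -0.6]
finger_gap: 0.002
finger_force: 1.0
```

Call:
{"method": "servo_tool", "body": {"rows": [[-0.0025,0,0,0,0,0,0],[-0.0025,0,0,0,0,0,0],[-0.0025,0,0,0,0,0,0],[-0.0025,0,0,0,0,0,0],[-0.0025,0,0,0,0,0,0]]}}

```text
clock: 9.55
tool_pos: [622.3, -9.2, 23.6]
eef_rot: [-0.0, -0.187, 0.982, -0.0]
force: [-2.4, -0.8, -0.5]
finger_gap: 0.002
finger_force: 1.1
```

Call:
{"method": "servo_tool", "body": {"rows": [[-0.0025,0,0,0,0,0,0],[-0.0025,0,0,0,0,0,0],[-0.0025,0,0,0,0,0,0],[-0.0025,0,0,0,0,0,0],[-0.0025,0,0,0,0,0,0]]}}

```text
clock: 10.05
tool_pos: [633.9, -4.6, 23.7]
eef_rot: [-0.0, -0.187, 0.982, -0.0]
force: [-2.6, -1.2, -1.0]
finger_gap: 0.005
finger_force: 1.1
```

Call:
{"method": "servo_tool", "body": {"rows": [[-0.0025,0,0,0,0,0,0],[-0.0025,0,0,0,0,0,0],[-0.0025,0,0,0,0,0,0],[-0.0025,0,0,0,0,0,0],[-0.0025,0,0,0,0,0,0]]}}

```text
clock: 10.55
tool_pos: [645.6, 0.0, 23.7]
eef_rot: [-0.0, -0.187, 0.982, -0.0]
force: [-2.3, -1.9, -0.6]
finger_gap: 0.004
finger_force: 1.1
```

Call:
{"method": "servo_tool", "body": {"rows": [[-0.0025,0,0,0,0,0,0],[-0.0025,0,0,0,0,0,0],[-0.0025,0,0,0,0,0,0],[-0.0025,0,0,0,0,0,0],[-0.0025,0,0,0,0,0,0]]}}

```text
clock: 11.05
tool_pos: [657.2, 4.6, 23.6]
eef_rot: [-0.0, -0.187, 0.982, -0.0]
force: [-2.3, -1.8, 0.2]
finger_gap: 0.007
finger_force: 1.2
```

Run:
```python
from h import *
s=sensors.get_state(); print(s['clock'],s['tool_pos'],s['force'],s['joint_positions'].round(2))
D={n:cam(n) for n in('top','side','wrist')}
o=np.zeros((600,800,3),np.uint8)
o[:400,:400]=cv2.resize(D['top']['color'][130:230,250:350],(400,400),interpolation=2)
o[:400,400:800]=cv2.resize(D['side']['color'][140:260,200:320],(400,400),interpolation=2)
cv2.imwrite('pics/d1.png',o)
d=D['top'];hsv=cv2.cvtColor(d['color'],40).astype(int)
# scraper: handle colour samples
for n,pts in (('top',[(211,200),(190,202),(240,202)]),('side',[(244,276),(238,310),(255,262)])):
    h=cv2.cvtColor(D[n]['color'],40)
    print(n,[h[v,u].tolist() for u,v in pts])
```

```text
11.05 [657.16231318   4.59280523  23.63526245] [-2.29128659 -1.80446286  0.1996535 ] [-0.03  0.84 -0.01  1.58  0.01  0.72  1.89]
top [[12, 170, 120], [17, 128, 145], [16, 129, 140]]
side [[13, 165, 179], [16, 127, 213], [16, 129, 190]]
```

View pics/d1.png

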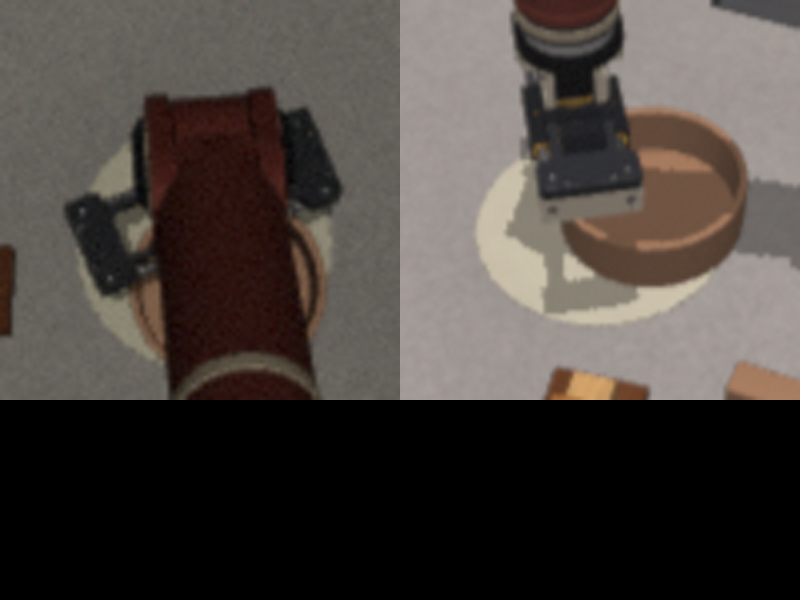

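The dish is sliding cleanly. The fingers sit against its far inner wall and it is partly on the bat. Now I'll finish the push, back off and lift.

Call:
{"method": "servo_tool", "body": {"rows": [[-0.0025,0,0,0,0,0,0],[-0.0025,0,0,0,0,0,0],[-0.0025,0,0,0,0,0,0],[-0.0025,0,0,0,0,0,0],[-0.0025,0,0,0,0,0,0]]}}

```text
clock: 11.7
tool_pos: [668.7, 9.1, 23.7]
eef_rot: [-0.0, -0.187, 0.982, -0.0]
force: [-3.0, -1.5, 0.2]
finger_gap: 0.008
finger_force: 1.4
```

Call:
{"method": "servo_tool", "body": {"rows": [[-0.0025,0,0,0,0,0,0],[-0.0025,0,0,0,0,0,0],[-0.0025,0,0,0,0,0,0],[-0.0025,0,0,0,0,0,0],[-0.0025,0,0,0,0,0,0]]}}

```text
clock: 12.2
tool_pos: [680.4, 13.8, 23.7]
eef_rot: [-0.0, -0.187, 0.982, -0.0]
force: [-3.5, -1.3, 0.8]
finger_gap: 0.003
finger_force: 1.5
```

Call:
{"method": "servo_tool", "body": {"rows": [[-0.0025,0,0,0,0,0,0],[-0.0025,0,0,0,0,0,0],[-0.0025,0,0,0,0,0,0],[-0.0025,0,0,0,0,0,0],[-0.0025,0,0,0,0,0,0]]}}

```text
clock: 12.7
tool_pos: [692.0, 18.4, 23.7]
eef_rot: [-0.0, -0.187, 0.982, -0.0]
force: [-3.6, -0.6, 1.5]
finger_gap: 0.002
finger_force: 1.6
```

Call:
{"method": "servo_tool", "body": {"rows": [[-0.0025,0,0,0,0,0,0],[-0.0015,0,0,0,0,0,0],[-0.001,0,0,0,0,0,0],[-0.0005,0,0,0,0,0,0],[0,0,0,0,0,0,0]]}}

```text
clock: 13.2
tool_pos: [697.0, 20.4, 23.7]
eef_rot: [0.0, -0.187, 0.982, 0.0]
force: [-3.0, -1.5, 1.0]
finger_gap: 0.002
finger_force: 1.5
```

Call:
{"method": "servo_tool", "body": {"rows": [[0.004,0,0,0,0,0,0],[0.01,0,0,0,0,0,0],[0.01,0,0,0,0,0,0],[0.004,0,-0.01,0,0,0,0],[0,0,-0.03,0,0,0,0]]}}

```text
clock: 13.7
tool_pos: [669.0, 10.1, 61.9]
eef_rot: [-0.002, -0.187, 0.982, 0.001]
force: [0.2, -1.0, -0.1]
finger_gap: 0.004
finger_force: 0.0
```

Call:
{"method": "servo_tool", "body": {"rows": [[0,0,-0.035,0,0,0,0],[0,0,-0.035,0,0,0,0],[0,0,-0.035,0,0,0,0],[0,0,-0.035,0,0,0,0],[0,0,-0.01,0,0,0,0]]}}

```text
clock: 14.2
tool_pos: [674.4, 10.7, 219.9]
eef_rot: [0.006, -0.187, 0.982, -0.001]
force: [0.1, -0.1, 0.8]
finger_gap: 0.007
finger_force: 0.0
```

Run:
```python
from h import *
s=sensors.get_state(); print(s['clock'],s['tool_pos'],s['force'])
D={n:cam(n) for n in('top','side','wrist')}
cv2.imwrite('pics/w2.png',D['wrist']['color'])
# dish in side view: rim top hull
# scraper handle & board top
BX={'top':(175,180,262,222),'side':(210,240,285,345)}
K={}
for n,(x0,y0,x1,y1) in BX.items():
    d=D[n];h=cv2.cvtColor(d['color'],40).astype(int);V=h[...,2];S=h[...,1]
    lo=(110 if n=='top' else 150)
    m=np.zeros(V.shape,np.uint8); sub=(V>lo-25)&(S>80); m[y0:y1,x0:x1]=sub[y0:y1,x0:x1]
    hm=np.zeros(V.shape,np.uint8); q=(S>148)&(V>lo-25); hm[y0:y1,x0:x1]=q[y0:y1,x0:x1]
    for nm,mm,z in(('board',m,60),('handle',hm,110)):
        c=max(cv2.findContours(mm,0,2)[0],key=cv2.contourArea); r=cv2.minAreaRect(c)
        P=np.array([onz(d,*p[0],z)[:2] for p in cv2.convexHull(c)],np.float32); w=cv2.minAreaRect(P)
        print(n,nm,np.round(cv2.boxPoints(r)).tolist(),'|',np.round(w[0],1),np.round(w[1],1),round(w[2],1))
a=np.hstack([cv2.resize(D['top']['color'][175:225,170:270],(400,200),interpolation=2),cv2.resize(D['side']['color'][235:345,205:290],(340,440),interpolation=2)[:200]]) if 0 else None
o=np.zeros((600,800,3),np.uint8)
o[:200,:400]=cv2.resize(D['top']['color'][175:225,170:270],(400,200),interpolation=2)
o[:,400:]=cv2.resize(D['side']['color'][235:355,205:285],(400,600),interpolation=2)
o[200:600,:400]=cv2.resize(D['side']['color'][150:250,210:310],(400,400),interpolation=2)
cv2.imwrite('pics/s2.png',o)
```

```text
14.2 [674.41157934  10.70122641 219.93365004] [ 0.06741007 -0.11791258  0.79229497]
top board [[182.0, 204.0], [182.0, 194.0], [241.0, 197.0], [241.0, 207.0]] | [610. 271.] [178.9  29.5] 86.0
top handle [[196.0, 202.0], [196.0, 195.0], [222.0, 195.0], [222.0, 202.0]] | [611.6 271.4] [76.1 20.5] 89.2
side board [[220.0, 322.0], [247.0, 248.0], [265.0, 254.0], [238.0, 329.0]] | [615.8 270.8] [180.8  42.1] 86.0
side handle [[233.0, 290.0], [245.0, 257.0], [254.0, 260.0], [242.0, 293.0]] | [610.1 270.9] [78.5 20.4] 85.8
```

View pics/s2.png

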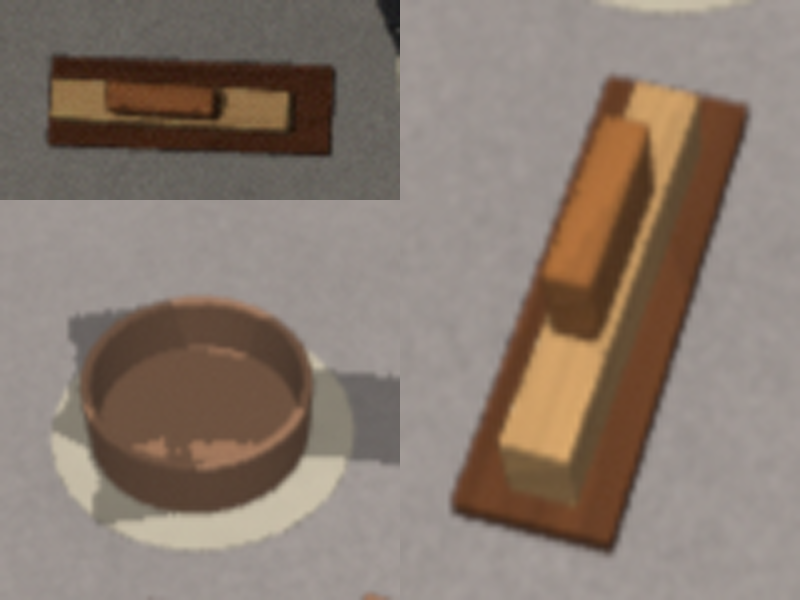

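View pics/w2.png

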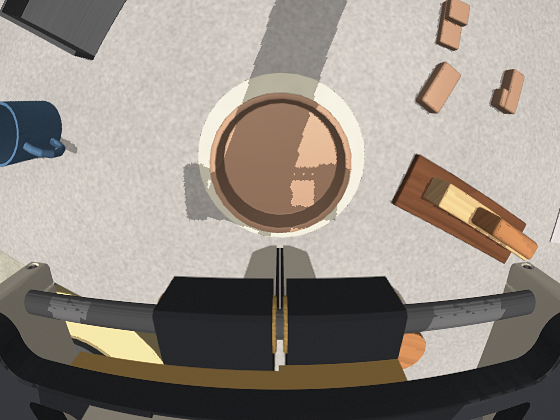

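The dish sits on the bat. The scraper is upright on its rest at about (610.5,271) and both views agree, so the assumed heights hold. Next I'll go above the handle with the tool turned across it.

Call:
{"method": "servo_tool", "body": {"rows": [[-0.006,0.044,0,0,0,0,0.06],[-0.006,0.044,0,0,0,0,0.06],[-0.006,0.044,0,0,0,0,0.06],[-0.006,0.044,0,0,0,0,0.06],[-0.006,0.044,0,0,0,0,0.06]]}}

```text
clock: 14.85
tool_pos: [616.3, 227.1, 211.0]
eef_rot: [-0.002, -0.187, 0.982, -0.0]
force: [1.3, -0.4, -0.5]
finger_gap: 0.389
finger_force: 0.0
```

Call:
{"method": "servo_tool", "body": {"rows": [[-0.006,0.044,0,0,0,0,0.06],[0,0,0.005,0,0,8.2,0.06],[0,0,0.005,0,0,8.2,0.06],[0,0,0.005,0,0,8.2,0.06],[0,0,0.005,0,0,8.2,0.06]]}}

```text
clock: 15.35
tool_pos: [606.2, 268.5, 190.6]
eef_rot: [-0.002, 0.101, 0.995, -0.001]
force: [-0.5, 0.3, -0.2]
finger_gap: 0.644
finger_force: 0.0
```

Call:
{"method": "servo_tool", "body": {"rows": [[0,0,0.005,0,0,8.2,0.06],[0,0,0.005,0,0,8.2,0.06],[0,0,0.005,0,0,8.2,0.06],[0,0,0.005,0,0,8.2,0.06],[0,0,0.005,0,0,8.2,0.06]]}}

```text
clock: 15.85
tool_pos: [606.1, 268.4, 165.7]
eef_rot: [-0.001, 0.443, 0.897, -0.002]
force: [0.1, 0.0, -0.7]
finger_gap: 0.644
finger_force: 0.0
```

Call:
{"method": "servo_tool", "body": {"rows": [[0,0,0.005,0,0,8.2,0.06],[0,0,0.005,0,0,8.2,0.06],[0,0,0.005,0,0,8.2,0.06],[0,0,0.005,0,0,8.2,0.06],[0,0,0.005,0,0,8.2,0.06]]}}

```text
clock: 16.35
tool_pos: [606.1, 268.4, 140.7]
eef_rot: [-0.001, 0.729, 0.684, -0.002]
force: [0.5, 0.3, -0.1]
finger_gap: 0.645
finger_force: 0.0
```

Call:
{"method": "servo_tool", "body": {"rows": [[0,0,0,0,0,0,0.06]]}}

```text
clock: 16.45
tool_pos: [605.6, 268.5, 140.2]
eef_rot: [-0.001, 0.727, 0.687, -0.003]
force: [-0.6, -0.5, -0.8]
finger_gap: 0.647
finger_force: 0.0
```

```bash
cat >> h.py <<'E'
def to(x,y,yaw=None):
    s=sensors.get_state(); q=np.array(s['eef_rot']); M=R.from_quat(q[[1,2,3,0]]).as_matrix()
    d=M.T@(np.array([x,y,s['tool_pos'][2]])-s['tool_pos'])
    a=np.degrees(np.arctan2(M[1,1],M[0,1])); print('t',s['clock'],'pos',s['tool_pos'].round(1),'tooly',a.round(1),'dxyz mm',d.round(1),'z',M[:,2].round(3),'j',s['joint_positions'].round(2))
def dish(n,box,lo=70):
    d=cam(n); h=cv2.cvtColor(d['color'],40).astype(int); x0,y0,x1,y1=box
    m=np.zeros(h.shape[:2],np.uint8); m[y0:y1,x0:x1]=((h[...,1]>lo)&(h[...,0]<18))[y0:y1,x0:x1]
    c=max(cv2.findContours(m,0,2)[0],key=cv2.contourArea); P=np.array([onz(d,*p[0],50)[:2] for p in cv2.convexHull(c)],np.float32)
    print(n,'dish',cv2.minEnclosingCircle(P),len(c))
E
python3 - <<'E'
from h import *
to(610.5,271)
dish('top',(265,150,340,235))
d=cam('side'); print(onz(d,259.3,195.9,50))
w=cam('wrist'); h=cv2.cvtColor(w['color'],40).astype(int)
for z in (110,): print([proj(w,(610.5+a,271+b,z)).round().tolist() for a,b in((-11,-40),(-11,40),(11,40),(11,-40))])
cv2.imwrite('pics/w3.png',w['color'])
E
```

```text
t 16.45 pos [605.6 268.5 140.2] tooly -3.2 dxyz mm [ 2.8  4.8 -0. ] z [-0.005 -0.003 -1.   ] j [-0.73  0.76  0.51  1.48 -0.41  1.01 -0.17]
top dish ((644.9660034179688, 1.2363485097885132), 74.73429870605469) 67
[642.42311661   6.50502611  50.        ]
[[270.0, 291.0], [261.0, 176.0], [297.0, 174.0], [301.0, 289.0]]
```

View pics/w3.png

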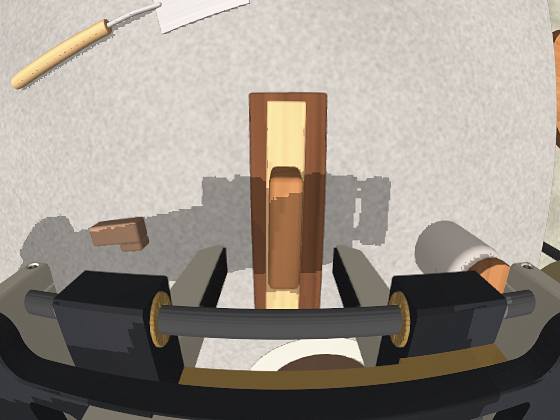

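The dish is at (645,1), about 2 mm from the bat's centre. The handle lies between the open fingers and matches the prediction. Descending to grip.

Call:
{"method": "servo_tool", "body": {"rows": [[0.003,0.005,0.02,0,0,0,0.06],[0,0,0.02,0,0,0,0.06],[0,0,0.015,0,0,0,0.06],[0,0,0.009,0,0,0,0.06],[0,0,0.004,0,0,0,0.06]]}}

```text
clock: 17.1
tool_pos: [612.1, 271.2, 74.0]
eef_rot: [-0.0, 0.727, 0.687, -0.001]
force: [0.0, 0.9, -1.0]
finger_gap: 0.646
finger_force: 0.0
```

Call:
{"method": "servo_tool", "body": {"rows": [[0,0,0,0,0,0,0.06],[0,0,0,0,0,0,0.04],[0,0,0,0,0,0,0.02],[0,0,0,0,0,0,0.01],[0,0,0,0,0,0,0.01]]}}

```text
clock: 17.6
tool_pos: [612.8, 271.6, 76.1]
eef_rot: [0.0, 0.727, 0.687, 0.0]
force: [-0.2, -1.0, 1.5]
finger_gap: 0.349
finger_force: 0.0
```

Call:
{"method": "servo_tool", "body": {"rows": [[0,0,0,0,0,0,0.01],[0,0,0,0,0,0,0.01],[0,0,0,0,0,0,0.01]]}}

```text
clock: 17.9
tool_pos: [612.3, 271.7, 75.7]
eef_rot: [-0.0, 0.727, 0.687, -0.0]
force: [-0.5, 0.0, 1.1]
finger_gap: 0.236
finger_force: 30.0
```

```bash
python3 -c "
from h import *
to(610.5,271)"
```

```text
t 17.9 pos [612.3 271.7  75.7] tooly -3.2 dxyz mm [-0.8 -1.8  0. ] z [-0.001  0.    -1.   ] j [-0.71  0.84  0.48  1.52 -0.45  0.9  -0.14]
```

The grip is firm: 22 mm gap at 30 N, with the TCP 60.7 mm above the underside. Now I'll lift, carry behind the offcuts and turn.

Call:
{"method": "servo_tool", "body": {"rows": [[0,0,-0.01,0,0,0,0.01],[0,0,-0.02,0,0,0,0.01],[0,0,-0.03,0,0,0,0.01],[0.008,-0.043,0,0,0,0,0.01],[0.008,-0.043,0,0,0,0,0.01]]}}

```text
clock: 18.4
tool_pos: [528.6, 291.7, 137.0]
eef_rot: [0.001, 0.728, 0.686, 0.002]
force: [0.3, 0.9, -2.7]
finger_gap: 0.235
finger_force: 30.0
```

Call:
{"method": "servo_tool", "body": {"rows": [[0.008,-0.043,0,0,0,0,0.01],[0.008,-0.04,0,0,0,0,0.01],[0,0,0,0,0,7.9,0.01],[0,0,0,0,0,7.9,0.01],[0,0,0,0,0,7.9,0.01]]}}

```text
clock: 18.9
tool_pos: [445.5, 313.4, 136.2]
eef_rot: [-0.0, 0.854, 0.521, 0.0]
force: [0.1, 0.7, -3.5]
finger_gap: 0.233
finger_force: 30.0
```

Call:
{"method": "servo_tool", "body": {"rows": [[0,0,0,0,0,7.9,0.01],[0,0,0,0,0,7.9,0.01],[0,0,0,0,0,7.9,0.01],[0,0,0,0,0,7.9,0.01],[0,0,0,0,0,7.9,0.01]]}}

```text
clock: 19.4
tool_pos: [445.7, 313.3, 136.0]
eef_rot: [-0.0, 0.979, 0.201, 0.0]
force: [0.7, 0.2, -1.4]
finger_gap: 0.233
finger_force: 30.0
```

Call:
{"method": "servo_tool", "body": {"rows": [[0,0,0,0,0,7.9,0.01],[0,0,0,0,0,7.9,0.01],[0,0,0,0,0,7.9,0.01],[0,0,0,0,0,0,0.01],[0,0,0,0,0,0,0.01]]}}

```text
clock: 19.9
tool_pos: [445.6, 313.3, 135.7]
eef_rot: [0.0, 1.0, 0.0, -0.0]
force: [-0.4, -0.7, -2.1]
finger_gap: 0.232
finger_force: 30.0
```

Run:
```python
from h import *
to(445,317)
d=cam('side'); cv2.imwrite('pics/s4.png',d['color'])
```

```text
t 19.9 pos [445.6 313.3 135.7] tooly -90.0 dxyz mm [-0.6 -3.7 -0. ] z [-0. -0. -1.] j [-1.22  0.74  0.96  1.85 -0.74  0.96 -1.49]
```

View pics/s4.png

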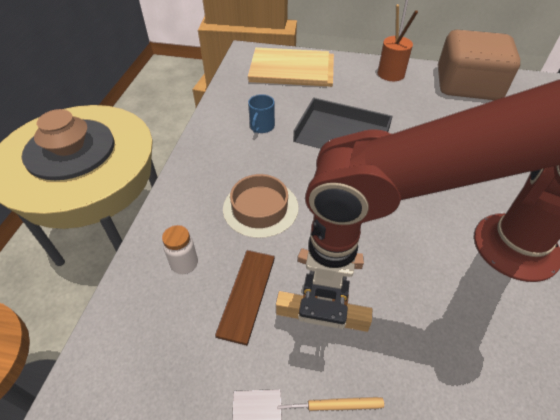

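The scraper is held level at (326,312) px, behind all the offcuts, and the rest is clear. I'll lower it to about 3 mm above the bench and sweep toward -y.

Call:
{"method": "servo_tool", "body": {"rows": [[0,0,0.03,0,0,0,0.01],[0,0,0.025,0,0,0,0.01],[0,0,0.012,0,0,0,0.01],[0,0,0.005,0,0,0,0.01],[0,0,0,0,0,0,0.01]]}}

```text
clock: 20.45
tool_pos: [446.0, 313.0, 63.7]
eef_rot: [0.0, 1.0, -0.001, 0.0]
force: [-0.5, -0.1, -1.6]
finger_gap: 0.236
finger_force: 30.0
```

Call:
{"method": "servo_tool", "body": {"rows": [[0,0.006,0,0,0,0,0.01],[0,0.008,0,0,0,0,0.01],[0,0.01,0,0,0,0,0.01],[0,0.01,0,0,0,0,0.01],[0,0.01,0,0,0,0,0.01]]}}

```text
clock: 20.95
tool_pos: [445.8, 267.9, 64.0]
eef_rot: [-0.0, 1.0, -0.002, 0.0]
force: [0.4, 0.6, -1.8]
finger_gap: 0.235
finger_force: 30.0
```

Call:
{"method": "servo_tool", "body": {"rows": [[0,0.01,0,0,0,0,0.01],[0,0.01,0,0,0,0,0.01],[0,0.01,0,0,0,0,0.01],[0,0.01,0,0,0,0,0.01],[0,0.01,0,0,0,0,0.01]]}}

```text
clock: 21.45
tool_pos: [445.5, 218.3, 63.7]
eef_rot: [0.0, 1.0, -0.001, 0.0]
force: [0.7, 0.6, -1.8]
finger_gap: 0.232
finger_force: 30.0
```

Call:
{"method": "servo_tool", "body": {"rows": [[0,0.01,0,0,0,0,0.01],[0,0.01,0,0,0,0,0.01],[0,0.01,0,0,0,0,0.01],[0,0.01,0,0,0,0,0.01],[0,0.01,0,0,0,0,0.01]]}}

```text
clock: 21.95
tool_pos: [445.4, 168.4, 63.7]
eef_rot: [-0.0, 1.0, -0.001, 0.0]
force: [-0.0, 1.9, -2.6]
finger_gap: 0.238
finger_force: 30.0
```

Call:
{"method": "servo_tool", "body": {"rows": [[0,0.01,0,0,0,0,0.01],[0,0.01,0,0,0,0,0.01],[0,0.01,0,0,0,0,0.01],[0,0.01,0,0,0,0,0.01],[0,0.01,0,0,0,0,0.01]]}}

```text
clock: 22.45
tool_pos: [445.1, 118.3, 63.6]
eef_rot: [-0.0, 1.0, -0.001, -0.0]
force: [-0.0, 1.4, -1.2]
finger_gap: 0.231
finger_force: 30.0
```

Run:
```python
from h import *
to(470,-290)
d=cam('side'); e=cam('top'); o=np.zeros((600,800,3),np.uint8)
o[:300,:400]=cv2.resize(d['color'],(400,300)); o[300:,:]=0
o=np.hstack([cv2.resize(d['color'][80:400,200:480],(420,480)),cv2.resize(e['color'][170:330,190:310],(360,480))])
cv2.imwrite('pics/s5.png',o)
```

```text
t 22.45 pos [445.1 118.3  63.6] tooly -90.1 dxyz mm [ 26.  408.2  -0. ] z [-0.  0. -1.] j [-0.82  0.72  0.81  2.13 -0.88  0.67 -0.97]
```

View pics/s5.png

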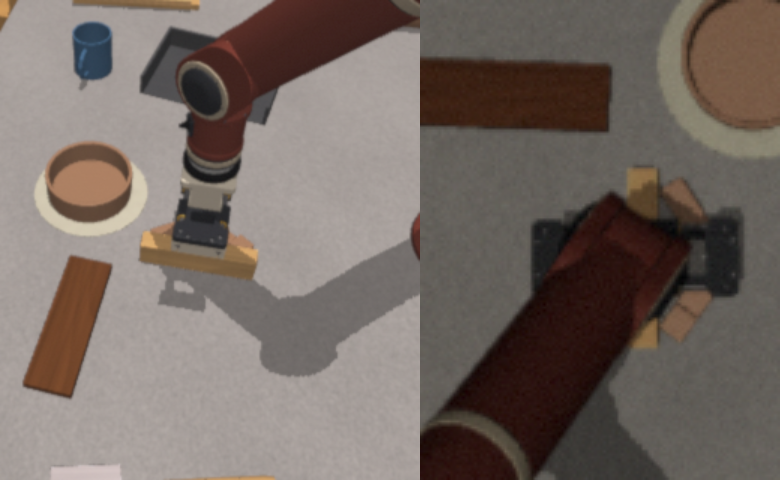

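The bar and step are ahead of the board near its two ends, and the stub is hidden under the gripper. The dish and rest are clear of the path. Sweep on.

Call:
{"method": "servo_tool", "body": {"rows": [[0,0.01,0,0,0,0,0.01],[0,0.01,0,0,0,0,0.01],[0,0.01,0,0,0,0,0.01],[0,0.01,0,0,0,0,0.01],[0,0.01,0,0,0,0,0.01]]}}

```text
clock: 23.05
tool_pos: [444.9, 68.0, 63.6]
eef_rot: [0.0, 1.0, -0.002, -0.0]
force: [-0.2, 0.7, -3.2]
finger_gap: 0.235
finger_force: 30.0
```

Call:
{"method": "servo_tool", "body": {"rows": [[0,0.01,0,0,0,0,0.01],[0,0.01,0,0,0,0,0.01],[0,0.01,0,0,0,0,0.01],[0,0.01,0,0,0,0,0.01],[0,0.01,0,0,0,0,0.01]]}}

```text
clock: 23.55
tool_pos: [444.9, 18.2, 63.7]
eef_rot: [-0.0, 1.0, -0.001, -0.0]
force: [-0.2, 1.5, -3.3]
finger_gap: 0.236
finger_force: 30.0
```

Call:
{"method": "servo_tool", "body": {"rows": [[0,0.01,0,0,0,0,0.01],[0,0.01,0,0,0,0,0.01],[0,0.01,0,0,0,0,0.01],[0,0.01,0,0,0,0,0.01],[0,0.01,0,0,0,0,0.01]]}}

```text
clock: 24.05
tool_pos: [444.8, -31.7, 63.7]
eef_rot: [-0.0, 1.0, -0.001, -0.0]
force: [0.6, 1.1, -2.4]
finger_gap: 0.231
finger_force: 30.0
```

Call:
{"method": "servo_tool", "body": {"rows": [[0,0.01,0,0,0,0,0.01],[0,0.01,0,0,0,0,0.01],[0,0.01,0,0,0,0,0.01],[0,0.01,0,0,0,0,0.01],[0,0.01,0,0,0,0,0.01]]}}

```text
clock: 24.55
tool_pos: [444.6, -81.7, 63.6]
eef_rot: [-0.0, 1.0, -0.001, -0.0]
force: [-0.5, 1.9, -1.9]
finger_gap: 0.234
finger_force: 30.0
```

Call:
{"method": "servo_tool", "body": {"rows": [[0.002,0.01,0,0,0,0,0.01],[0.002,0.01,0,0,0,0,0.01],[0.002,0.01,0,0,0,0,0.01],[0.002,0.01,0,0,0,0,0.01],[0.002,0.01,0,0,0,0,0.01]]}}

```text
clock: 25.05
tool_pos: [454.7, -131.7, 63.6]
eef_rot: [-0.0, 1.0, -0.001, -0.0]
force: [0.2, 1.3, -2.0]
finger_gap: 0.236
finger_force: 30.0
```

Run:
```python
from h import *
to(470,-290)
d=cam('wrist'); e=cam('top'); 
o=np.hstack([cv2.resize(d['color'],(440,330)),cv2.resize(e['color'][190:310,330:460],(357,330))])
cv2.imwrite('pics/s6.png',o)
```

```text
t 25.05 pos [ 454.7 -131.7   63.6] tooly -90.1 dxyz mm [ 15.8 158.2  -0. ] z [-0.  0. -1.] j [-0.25  0.71  0.76  2.1  -0.82  0.66 -0.49]
```

View pics/s6.png

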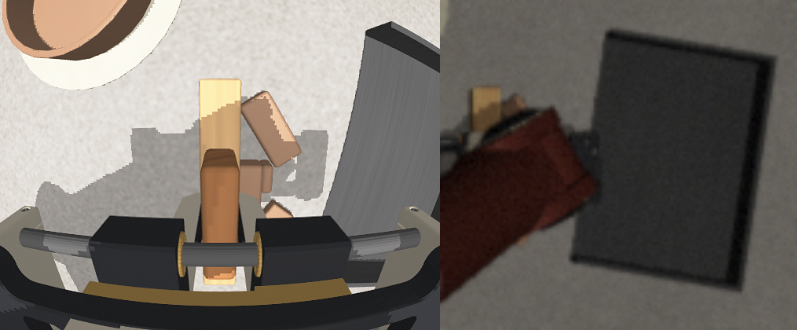

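All three offcuts are ahead of the board: bar (270,128), stub (255,178) and step (278,210) px in the left panel. The mouth is clear. I'll push into the pan, aligning with it at the end.

Call:
{"method": "servo_tool", "body": {"rows": [[0.003,0.01,0,0,0,0,0.01],[0.003,0.01,0,0,0,0,0.01],[0.003,0.01,0,0,0,0,0.01],[0.003,0.01,0,0,0,0,0.01],[0.003,0.01,0,0,0,0,0.01]]}}

```text
clock: 25.65
tool_pos: [469.6, -181.9, 63.6]
eef_rot: [0.0, 1.0, -0.001, -0.0]
force: [0.2, 1.1, -2.8]
finger_gap: 0.231
finger_force: 30.0
```

Call:
{"method": "servo_tool", "body": {"rows": [[0.001,0.01,0,0,0,1,0.01],[0.001,0.01,0,0,0,1,0.01],[0.001,0.01,0,0,0,1,0.01],[0.001,0.01,0,0,0,1,0.01],[0.001,0.01,0,0,0,1,0.01]]}}

```text
clock: 26.15
tool_pos: [472.5, -231.9, 63.7]
eef_rot: [-0.0, 0.999, -0.046, -0.0]
force: [-0.5, 1.5, -2.0]
finger_gap: 0.236
finger_force: 30.0
```

Call:
{"method": "servo_tool", "body": {"rows": [[0.001,0.01,0,0,0,1,0.01],[0.001,0.01,0,0,0,1,0.01],[0.001,0.01,0,0,0,1,0.01],[0.001,0.01,0,0,0,1,0.01],[0.001,0.01,0,0,0,1,0.01]]}}

```text
clock: 26.65
tool_pos: [471.2, -282.1, 63.7]
eef_rot: [-0.0, 0.996, -0.089, -0.0]
force: [-0.6, 1.3, -2.1]
finger_gap: 0.234
finger_force: 30.0
```

Call:
{"method": "servo_tool", "body": {"rows": [[0,0.006,0,0,0,0,0.01],[0,0.004,0,0,0,0,0.01],[0,0,0,0,0,0,0.01]]}}

```text
clock: 26.95
tool_pos: [469.2, -292.3, 63.8]
eef_rot: [0.001, 0.996, -0.089, 0.0]
force: [0.1, -0.2, -2.3]
finger_gap: 0.235
finger_force: 30.0
```

Run:
```python
from h import *
to(470,-290)
d=cam('wrist'); e=cam('side'); 
o=np.hstack([cv2.resize(d['color'],(440,330)),cv2.resize(e['color'][80:200,270:400],(357,330))])
cv2.imwrite('pics/s7.png',o)
```

```text
t 26.95 pos [ 469.2 -292.3   63.8] tooly -100.2 dxyz mm [ 0.4 -2.4 -0. ] z [-0.    -0.001 -1.   ] j [ 0.04  0.81  0.8   1.88 -0.8   0.8  -0.47]
```

View pics/s7.png

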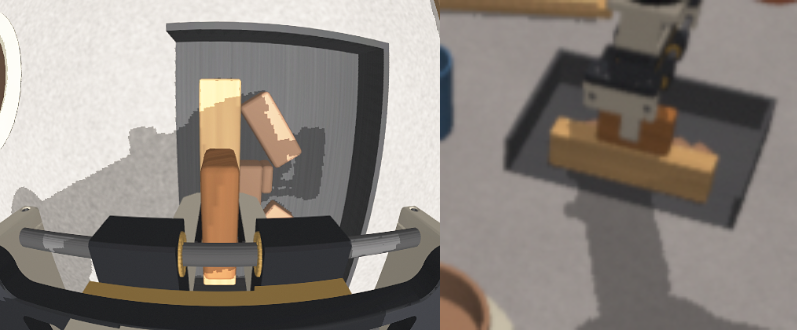

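The offcuts are inside the pan, in front of the board. I'll back off slightly, lift, and carry the scraper home.

Call:
{"method": "servo_tool", "body": {"rows": [[0,-0.005,0,0,0,0,0.01],[0,-0.007,-0.01,0,0,0,0.01],[0,0,-0.03,0,0,0,0.01],[0,0,-0.035,0,0,0,0.01],[0,0,-0.025,0,0,0,0.01]]}}

```text
clock: 27.55
tool_pos: [472.1, -279.2, 166.3]
eef_rot: [0.001, 0.996, -0.088, 0.001]
force: [0.4, -0.9, -2.8]
finger_gap: 0.235
finger_force: 30.0
```

Call:
{"method": "servo_tool", "body": {"rows": [[0.003,-0.03,0,0,0,0,0.01],[0.003,-0.045,0,0,0,0,0.01],[0.003,-0.045,0,0,0,0,0.01],[0.003,-0.045,0,0,0,0,0.01],[0.003,-0.045,0,0,0,0,0.01]]}}

```text
clock: 28.05
tool_pos: [523.5, -72.6, 164.4]
eef_rot: [-0.0, 0.996, -0.088, 0.0]
force: [1.2, 0.6, -2.1]
finger_gap: 0.24
finger_force: 30.0
```

Call:
{"method": "servo_tool", "body": {"rows": [[0.003,-0.045,0,0,0,0,0.01],[0.003,-0.045,0,0,0,0,0.01],[0.003,-0.045,0,0,0,0,0.01],[0.003,-0.045,0,0,0,0,0.01],[0.003,-0.045,0,0,0,0,0.01]]}}

```text
clock: 28.55
tool_pos: [577.4, 146.5, 164.3]
eef_rot: [-0.0, 0.996, -0.088, 0.0]
force: [1.5, 0.5, -2.3]
finger_gap: 0.235
finger_force: 30.0
```

Call:
{"method": "servo_tool", "body": {"rows": [[0.003,-0.045,0,0,0,0,0.01],[0.003,-0.045,0,0,0,0,0.01],[0.003,-0.03,0,0,0,0,0.01],[0,0,0,0,0,-8.1,0.01],[0,0,0,0,0,-8.1,0.01]]}}

```text
clock: 29.05
tool_pos: [606.8, 262.7, 163.4]
eef_rot: [0.0, 0.998, 0.058, -0.0]
force: [-0.8, -1.1, -1.8]
finger_gap: 0.238
finger_force: 30.0
```

Call:
{"method": "servo_tool", "body": {"rows": [[0,0,0,0,0,-8.1,0.01],[0,0,0,0,0,-8.1,0.01],[0,0,0,0,0,-8.1,0.01],[0,0,0,0,0,-8.1,0.01],[0,0,0,0,0,-8.1,0.01]]}}

```text
clock: 29.55
tool_pos: [607.0, 260.8, 164.1]
eef_rot: [0.0, 0.917, 0.398, -0.0]
force: [0.5, 0.4, -3.1]
finger_gap: 0.234
finger_force: 30.0
```

Call:
{"method": "servo_tool", "body": {"rows": [[0,0,0,0,0,-8.1,0.01],[0,0,0,0,0,-8.1,0.01],[0,0,0,0,0,-8.1,0.01],[0,0,0,0,0,-8.1,0.01],[0,0,0,0,0,-8.1,0.01]]}}

```text
clock: 30.05
tool_pos: [607.0, 260.5, 164.1]
eef_rot: [0.0, 0.723, 0.691, -0.0]
force: [0.6, 0.1, -2.8]
finger_gap: 0.231
finger_force: 30.0
```

Call:
{"method": "servo_tool", "body": {"rows": [[0,0,0,0,0,0,0.01],[0,0,0,0,0,0,0.01]]}}

```text
clock: 30.25
tool_pos: [607.4, 260.3, 164.0]
eef_rot: [0.0, 0.726, 0.688, -0.0]
force: [-0.3, 0.2, -2.5]
finger_gap: 0.235
finger_force: 30.0
```

Run:
```python
from h import *
to(612.3,271.7)
# offcuts in pan, pan frame
e=cam('top'); h=cv2.cvtColor(e['color'],40).astype(int)
m=np.zeros(h.shape[:2],np.uint8); x0,y0,x1,y1=372,195,460,300
m[y0:y1,x0:x1]=((h[...,1]>70)&(h[...,0]<20)&(h[...,2]>50))[y0:y1,x0:x1]
o=np.array([464,-342]);X=np.array([.983,-.18]);Y=np.array([.18,.983])
for c in cv2.findContours(m,0,2)[0]:
    if cv2.contourArea(c)<15: continue
    q=cv2.minAreaRect(np.array([onz(e,*p[0],24)[:2] for p in c],np.float32)); p=np.array(q[0])-o
    print(np.round(q[0]),np.round(q[1]),'pan',(p@X).round(),(p@Y).round())
```

```text
t 30.25 pos [607.4 260.3 164. ] tooly -3.1 dxyz mm [11.6  4.3 -0. ] z [-0. -0. -1.] j [-0.74  0.74  0.55  1.47 -0.42  1.05 -0.15]
[ 456. -331.] [ 54. 166.] pan -9.0 9.0
```

The offcuts are a cluster at pan y of about 9±27 mm, well inside. Placing the scraper.

Call:
{"method": "servo_tool", "body": {"rows": [[0.0115,0.0045,0.02,0,0,0,0.01],[0,0,0.03,0,0,0,0.01],[0,0,0.02,0,0,0,0.01],[0,0,0.01,0,0,0,0.01],[0,0,0.004,0,0,0,0.01]]}}

```text
clock: 30.8
tool_pos: [612.3, 271.2, 78.5]
eef_rot: [-0.0, 0.725, 0.688, -0.001]
force: [0.9, -0.4, -1.2]
finger_gap: 0.235
finger_force: 30.0
```

Call:
{"method": "servo_tool", "body": {"rows": [[0,0,0.002,0,0,0,0.01],[0,0,0.001,0,0,0,0.01],[0,0,0.001,0,0,0,0.01],[0,0,0,0,0,0,0.01]]}}

```text
clock: 31.2
tool_pos: [613.3, 271.4, 76.4]
eef_rot: [0.0, 0.725, 0.689, 0.001]
force: [0.1, 1.5, -2.0]
finger_gap: 0.235
finger_force: 30.0
```

Call:
{"method": "servo_tool", "body": {"rows": [[0,0,0.0005,0,0,0,0.01],[0,0,0.0005,0,0,0,0.01],[0,0,0,0,0,0,0.03],[0,0,0,0,0,0,0.05],[0,0,0,0,0,0,0.06]]}}

```text
clock: 31.7
tool_pos: [613.2, 271.3, 74.8]
eef_rot: [0.0, 0.725, 0.689, 0.0]
force: [0.0, -0.3, 0.2]
finger_gap: 0.443
finger_force: 0.0
```

Call:
{"method": "servo_tool", "body": {"rows": [[0,0,0,0,0,0,0.06],[0,0,0,0,0,0,0.06],[0,0,-0.01,0,0,0,0.06],[0,0,-0.02,0,0,0,0.06],[0,0,-0.03,0,0,0,0.06]]}}

```text
clock: 32.2
tool_pos: [611.8, 271.1, 134.2]
eef_rot: [-0.001, 0.725, 0.689, -0.002]
force: [0.6, -0.2, 0.0]
finger_gap: 0.642
finger_force: 0.0
```

Call:
{"method": "servo_tool", "body": {"rows": [[0,0,-0.04,0,0,0,0.06],[0,0,-0.04,0,0,0,0.06],[0,-0.03,0,0,0,0,0.06],[0,-0.04,0,0,0,0,0.06],[0,-0.04,0,0,0,0,0.06]]}}

```text
clock: 32.7
tool_pos: [502.3, 276.7, 215.6]
eef_rot: [0.0, 0.725, 0.688, 0.001]
force: [0.5, 1.3, -0.3]
finger_gap: 0.645
finger_force: 0.0
```

Call:
{"method": "servo_tool", "body": {"rows": [[0,0,0,0,0,0,0.06],[0,0,0,0,0,0,0.06],[0,0,0,0,0,0,0.06],[0,0,0,0,0,0,0.06],[0,0,0,0,0,0,0.06]]}}

```text
clock: 33.2
tool_pos: [504.2, 276.5, 214.6]
eef_rot: [0.0, 0.725, 0.688, 0.0]
force: [-0.9, 0.3, -0.6]
finger_gap: 0.647
finger_force: 0.0
```

Run:
```python
from h import *
d=cam('side'); dish('top',(265,150,340,235))
for n,(x0,y0,x1,y1) in {'top':(175,180,262,222),'side':(210,240,285,345)}.items():
    e=cam(n); h=cv2.cvtColor(e['color'],40).astype(int); lo=85 if n=='top' else 125
    m=np.zeros(h.shape[:2],np.uint8); m[y0:y1,x0:x1]=((h[...,1]>148)&(h[...,2]>lo))[y0:y1,x0:x1]
    c=max(cv2.findContours(m,0,2)[0],key=cv2.contourArea); w=cv2.minAreaRect(np.array([onz(e,*p[0],110)[:2] for p in c],np.float32)); print(n,'handle',w)
cv2.imwrite('pics/end.png',d['color'])
```

```text
top dish ((644.9595336914062, 1.256004810333252), 74.72301483154297) 65
top handle ((615.6824340820312, 253.91204833984375), (41.020992279052734, 11.716034889221191), 89.1445083618164)
side handle ((611.9924926757812, 270.634765625), (80.7996597290039, 18.44330406188965), 87.08502960205078)
```

View pics/end.png

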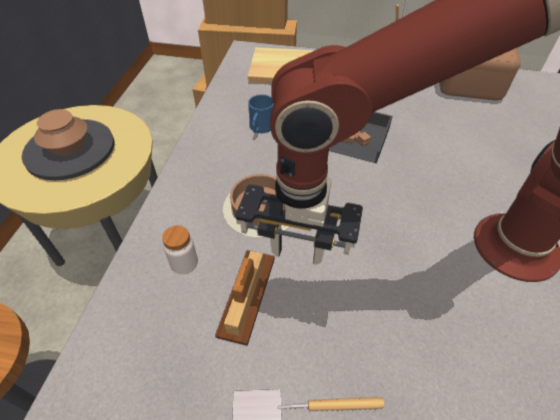

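The scraper stands on its rest at (247,290) px, the dish is on the bat and the offcuts are in the pan near (357,137) px. The jar, mug and spatula are unmoved, and the arm is clear.

```bash
python3 -c "
from cell import workorder
print(workorder.sign_off())"
```

```text
the job is handed in; nothing more can be done
None
```

The job is handed in, though sign-off returned no verdict: by camera the dish is about 2 mm off the bat's centre, all three offcuts are well inside the pan, the scraper stands on its rest, the jar, mug and spatula look unmoved, and it took about 33 s.

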